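Stow the last carton and present the honey on the spice carousel

ROBOT

A 6-joint arm with a two-finger parallel gripper is mounted at the origin on a cart in front of the work surface, level with it; the furniture and walls round the work are solid. World frame = base frame: x ahead of the robot, y to its left, z up, the work surface at z = 0. Lengths are in m, angles in degrees, forces in N, time in s.
With the tool pointing down it reaches from about 0.35 to 0.875 m from the base axis. Payload 4.2 kg.
Tool frame: the origin (TCP) lies midway between the tips of the shut fingers; the grasp point (between the pads) lies 19 mm behind it; z points along the fingers, y is the line along which they close (so a half turn about z gives the same grasp; the last joint's range is limited). The gripper opens to 87 mm and grips with 3 to 60 N. Pads are 19 mm wide; open, the fingers measure 117 mm over their backs; the gripper's body (75 mm by 190 mm) begins 51 mm behind the grasp point.
Start: joints at [86.608, 22.042, 0.453, 0, -68.411, -14.817], TCP at [0.195, 0.594, 0.223] pointing down, gripper open.
Joint ranges: [-179.83, 179.83], [-69.29, 118.12], [-61.27, 80.66], [-181.25, 117.63], [-171.15, -9.14], [-177.46, 177.46]. Speed limits (degrees/s): [159.86, 159.86, 180, 180, 180, 180].

INTERFACE

Orientations are given as a 3x3 rotation matrix whose columns are the frame's x, y, z axes.
In Python, from station import r, viewer, finish_job gives the robot as it stands (r), with the cameras (viewer) and the job as plain functions.
- The arm moves only by the tool drive_effector, called in YAML: its name, and indented under it one key for each argument. Schema: {"type":"object","properties":{"segments":{"type":"array","items":{"type":"number"},"minItems":7,"maxItems":56},"only":{"type":"string"},"quiet":{"type":"boolean"},"lines":{"type":"string"}},"required":["segments"],"additionalProperties":false}. segments is one flat list of numbers that holds 1 to 8 rows one after another, with no inner brackets; each row has 7 numbers: the opening from 0.0 (shut) to 1.0 (fully open), then dx, dy, dz in parts of the range, where 1.0 means 1 m, then a rotation vector rx, ry, rz in shares of 180 degrees (1.0 is 180 degrees); each row is the pose to reach, as a shift and turn from the pose commanded when the call began, along the tool's axes at that moment; what a row does not reach only later rows make up. A row lasts 1/10 s, in which the tool goes at most 0.05 m and 8.59 degrees, less where a joint would pass 70% of its speed; a pose out of reach is approached as far as the arm can. The fingers move at their own pace and stop on an object; the grip force is fixed at half the most. Time passes only in rows, so rows that do not move let the fingers close. The tool returns the time, the measured TCP pose, the force, the opening and the grip force at its end. only (a regular expression) keeps the lines of the reply that match it, lines (a string "A,B") keeps lines A to B, and quiet returns only ok. A shift or turn number past 1, either way, is cut back to 1. Input that does not fit is refused with a message, and nothing moves.
- r.sense(): the state, without advancing time (a new reading comes with each control period).
- viewer.capture(name): name is "scene" or "top" or "wrist"; returns a dict with "pixels" (384x512x3 uint8, red, green, blue), "z_map" (384x512 float32, m along the optical axis (not along the pixel's ray), 0 where there is no reading), "K" (3x3 intrinsics, pixels), "world_from_camera" (4x4, takes a point from camera to world coordinates). Camera axes: x right, y up, looking along -z (the intrinsics and any distortion apply to the point x, -y, -z); pixel columns grow to the right and rows downward; lengths in m; the calibration is good to about 2 mm. A picture is of the moment at which its call begins.
- finish_job(): hands the job in; it is judged then, once.
The state is a dict: "time_s": time; "joints": joint angles; "joint_velocities": joint speeds; "effort": joint torques, N m; "tcp_pos": TCP position; "ee_rot": TCP orientation; "wrist_force": force on the tool from outside, world axes, zero at the start; "moment": the same for the moment, N m; "gripper_width": opening from 0.0 (shut) to 1.0 (fully open); "gripper_force": force on a finger pad.
Only numpy, scipy, OpenCV 4.12 (cv2) and the standard library are available. Lean on these libraries where they do the work, as an engineer would, in place of code of your own. Each camera call takes 0.05 s, during which the arm holds its last target. There are 200 camera calls.

TASK

Tidy the round carousel: lay the carton from the worktop flat and squarely on top of the carton that lies on the carousel, same way round lengthwise, and let go of it. Then turn the carousel by its centre knob until the squat honey jar stands right behind the tab at the front of the carousel's foot, and finish while still gripping the knob so that the carousel stays still there. Keep the jars and the tin standing on the carousel and do not shift the mug or the cup.

Things in the scene. Friction and masses are not known exactly. Their poses are not given: they have to be found in the camera images.
- carousel: the carousel's fixed foot, a low dark disc (115 mm radius) on the worktop; origin on the turning axis at worktop height. A flat steel tab 30 mm wide sticks out of the foot under the tray along the foot's own -x axis to 180 mm from the axis (9 to 10 mm high): it marks the front and is roughly on the robot's side. The foot does not turn with the tray
- tray (a joint): rotation of the light wooden tray on the foot (rad, positive counter-clockwise seen from above, about 0 at the start, free to turn almost a full turn either way, stops at +-6.2). The tray is round, 150 mm radius, its floor 26 mm above the worktop, with a 5 mm thick rim up to 32 mm; it turns lightly (0.04 N m friction) and stays where it is left. What stands on it rides along by friction
- knob: the tray's centre stem and knob, turning with the tray (its axes are the tray's). The knob is round and smooth, 44 mm across, and can be gripped at any yaw; it reaches from 102 to 141 mm above the worktop on a 20 mm stem. Origin on the turning axis, 14 mm above the worktop
- knob_grip (a point): the point on the turning axis to grip the knob at, 122 mm above the worktop, mid-height of the knob's straight side
- pile_mid (a point): middle of the closed carton lying flat on the tray near the front tab (loose, 105 x 55 x 41 mm high, 0.12 kg). Its z axis is the carton's long axis, x points up, y across its width
- carton_mid (a point): middle of the loose closed carton lying flat on the worktop, to the right of the carousel (99 x 51 x 39 mm high, about 0.1 kg). Its z axis is the carton's long axis, x points up, y across its 51 mm width, where it is gripped from above
- loose_carton: the same loose carton; origin in the middle of one end face, z along its length to the other end, x up
- honey_jar: honey jar: the widest, squat jar with a wide lid, 61 mm across, 85 mm tall, loose on the tray about 90 mm from the axis, to the left or the right; origin at the centre of its underside, z up
- spice_jar: slim tall spice jar, 45 mm across, 106 mm tall, loose on the tray on the other side; origin at the centre of its underside, z up
- tea_tin: straight metal tin with a rimmed top and no wider lid, 58 mm across, 72 mm tall, loose at the back of the tray; origin at the centre of its underside, z up
- mug: tall mug, 78 mm across and 101 mm tall, 116 mm with its handle, on the worktop left of the carousel; origin at its underside; a bystander
- cup: small striped espresso cup, 60 mm across and 49 mm tall, on the worktop to the right at the back; origin at its underside; a bystander

How it is judged (in metres and radians):
On the way, in this order (a step that is already met when the one before it is completed fails the run):
1. the loose carton lies squarely on the carton on the tray, let go (horizontal distance between carton_mid and pile_mid below 0.012 m and angle between the z axis of carton_mid and the z axis of pile_mid, either way round below 0.17 rad and x of carton_mid in the frame of pile_mid between 0.035 and 0.045 m and angle between carton_mid's own x axis and vertical below 0.1 rad and contact force between the fingers and loose_carton below 0.1 N and linear speed of loose_carton below 0.15 m/s), for 0.2 s.
2. the tray has been turned so that the honey jar stands behind the front tab, with the knob gripped (x of honey_jar in the frame of carousel below -0.06 m and y of honey_jar in the frame of carousel between -0.015 and 0.015 m and (value of joint tray above 0.9 rad or value of joint tray below -0.9 rad) and velocity of joint tray between -0.08 and 0.08 rad/s and contact force between the fingers and knob above 2 N), for 0.2 s.
At the end, for the whole second after the job is handed in: Carton flat on the tray's carton: middles within 12 mm, long axes within 0.17 rad, released. Honey jar within 15 mm of the tab's middle line, over 60 mm from the axis, brought by turning the tray over 0.9 rad. Tray still, knob gripped with over 2 N. Jars and tin upright on the tray (all of step 1 and all of step 2 and angle between each of honey_jar, spice_jar, tea_tin's own z axis and vertical below 0.15 rad and horizontal distance between each of honey_jar, spice_jar, tea_tin and carousel below 0.135 m and height (world z) of each of honey_jar, spice_jar, tea_tin below 0.04 m and horizontal distance between pile_mid and carousel below 0.12 m); the arm keeps its last pose, push and grip.
It fails at once if the honey jar is tipped over or lifted off the tray (angle between honey_jar's own z axis and vertical above 0.5 rad or height (world z) of honey_jar above 0.06 m).
It fails at once if the spice jar is tipped over or lifted off the tray (angle between spice_jar's own z axis and vertical above 0.5 rad or height (world z) of spice_jar above 0.06 m).
It fails at once if the tea tin is tipped over or lifted off the tray (angle between tea_tin's own z axis and vertical above 0.5 rad or height (world z) of tea_tin above 0.06 m).
It fails at once if the mug is shifted (distance of mug from where it was at the start of the episode above 0.03 m).
It fails at once if the cup is shifted (distance of cup from where it was at the start of the episode above 0.03 m).
It also fails if it takes over 53 s, if anything falls off the work surface, if the arm or the gripper's body presses on something with over 40 N, if the wrist force passes 120 N, or if a joint passes its speed limit or range.

## Working session

There is one attempt and no reset: what is moved stays moved. The work goes in short steps, Python scripts to look and compute and a tool call to move; the robot and the scene stay as the last step left them, time stands still between calls to the robot, and variables do not carry over. Pictures are saved under pics/ and viewed, at most 10 in all, crops included, and the job is handed in when it is done.

```bash
ls; mkdir -p pics; cat > h.py <<'E'
import numpy as np, cv2
from station import r, viewer, finish_job
def cap(n):
    c=viewer.capture(n); return c
def cloud(c):
    z=c["z_map"]; K=c["K"]; v,u=np.mgrid[:z.shape[0],:z.shape[1]]
    p=np.stack([(u-K[0,2])/K[0,0]*z,-(v-K[1,2])/K[1,1]*z,-z],-1)
    T=c["world_from_camera"]; P=p@T[:3,:3].T+T[:3,3]; P[z==0]=np.nan; return P
def save(c,n): cv2.imwrite("pics/"+n,c["pixels"][:,:,::-1])
E
python3 - <<'E'
from h import *
for n in("top","scene"):
    c=cap(n); save(c,n+"0.png"); np.savez("/tmp/%s.npz"%n,P=cloud(c),rgb=c["pixels"])
    print(n,c["K"],c["world_from_camera"])
s=r.sense(); print(s["tcp_pos"],s["ee_rot"],s["time_s"],s["gripper_width"])
E
```

```text
pics
station.py
top [[396.55747262   0.         261.84797115]
 [  0.         396.55747262 191.76041835]
 [  0.           0.           1.        ]] [[ 0.02340836  0.99615786 -0.08438937  0.42677871]
 [-0.9997067   0.02280002 -0.0081654   0.01118611]
 [-0.00620995  0.08455576  0.9963994   1.48022196]
 [ 0.          0.          0.          1.        ]]
scene [[452.49273556   0.         261.54267763]
 [  0.         452.49273556 189.93663235]
 [  0.           0.           1.        ]] [[ 0.8023135   0.40171923 -0.44149146 -0.03911512]
 [-0.59681164  0.5528111  -0.58156319 -0.74896803]
 [ 0.01043626  0.73008324  0.68327853  1.01525645]
 [ 0.          0.          0.          1.        ]]
[0.19511419 0.59321758 0.22157284] [[ 9.49877875e-01 -3.12620778e-01 -5.21531735e-04]
 [-3.12621199e-01 -9.49875999e-01 -1.88998500e-03]
 [ 9.54581033e-05  1.95829681e-03 -9.99998078e-01]] 0.1 1.0011674347332273
```

View pics/top0.png

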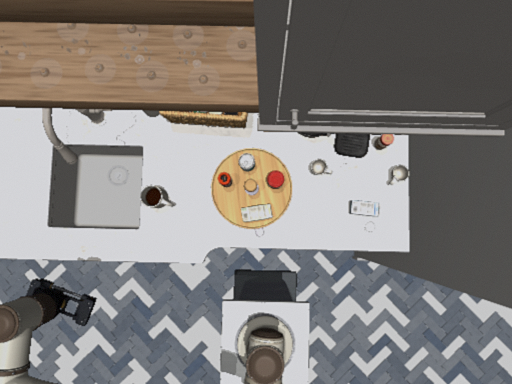

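View pics/scene0.png

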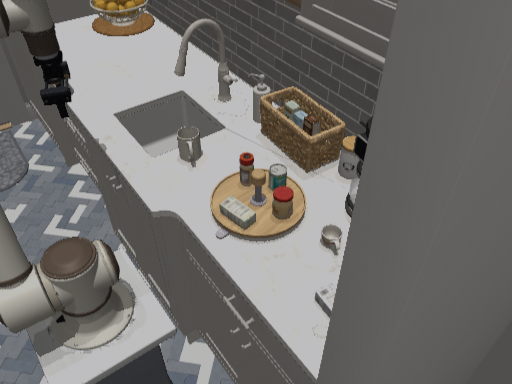

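Top view: the tray is centred near (251,187) with the knob at its centre. The pile carton is at (256,213), the tab tip at (259,232), the honey jar's red lid at (275,180) and the spice jar at (225,180). The tin is at (246,162), the loose carton at (364,208), the mug at (155,197) and the cup at (319,168).

```bash
python3 - <<'E'
from h import *
d=np.load("/tmp/top.npz");P=d["P"]; rgb=d["rgb"].astype(int)
def sel(cx,cy,rad,z0,z1):
    v,u=np.mgrid[:384,:512]; m=(np.hypot(u-cx,v-cy)<rad)&(P[...,2]>z0)&(P[...,2]<z1); return m
def rep(n,m):
    q=P[m][:, :2].astype(np.float32); b=cv2.minAreaRect(q); (c,rr)=cv2.minEnclosingCircle(q)
    print(n,len(q),"mean",q.mean(0).round(4),"z",np.median(P[m][:,2]).round(4),"rect",np.round(b[0],4),np.round(b[1],4),round(b[2],1),"circ",np.round(c,4),round(rr,4))
rep("worktop",sel(364,230,10,-.05,.02))
rep("loose",sel(364,208,22,.025,.06))
rep("pile",sel(256,213,20,.055,.08))
rep("tray",sel(251,187,46,.018,.2))
rep("knob",sel(251,186,12,.12,.16))
rep("honey",sel(275,180,14,.10,.13))
rep("spice",sel(225,180,12,.115,.15))
rep("tin",sel(246,162,13,.08,.12))
rep("mug",sel(155,197,24,.08,.14)); rep("cup",sel(319,168,20,.03,.07))
rep("tab",sel(260,232,7,.004,.016))
c=cv2.resize(d["rgb"][130:260,140:400],None,fx=3,fy=3,interpolation=cv2.INTER_CUBIC); cv2.imwrite("pics/c.png",c[:,:,::-1])
E
```

```text
worktop 305 mean [ 0.4185 -0.3587] z 0.0007 rect [ 0.4185 -0.3596] [0.0667 0.0706] 1.3 circ [ 0.4182 -0.3592] 0.0376
loose 393 mean [ 0.4995 -0.3498] z 0.0381 rect [ 0.4996 -0.3515] [0.1025 0.0509] 85.8 circ [ 0.5017 -0.3507] 0.0547
pile 434 mean [0.4725 0.0418] z 0.0662 rect [0.473  0.0413] [0.0526 0.1075] 9.8 circ [0.4729 0.0404] 0.0572
tray 5131 mean [0.562  0.0628] z 0.0286 rect [0.5645 0.0636] [0.2954 0.2955] 27.8 circ [0.5626 0.0627] 0.1512
knob 130 mean [0.5631 0.0626] z 0.1412 rect [0.5631 0.063 ] [0.0411 0.0409] 1.4 circ [0.5641 0.0636] 0.022
honey 234 mean [ 0.5907 -0.0222] z 0.1118 rect [ 0.5902 -0.0224] [0.0566 0.0566] 47.0 circ [ 0.591  -0.0224] 0.0302
spice 136 mean [0.5855 0.1551] z 0.1323 rect [0.5863 0.1556] [0.0434 0.0413] 46.2 circ [0.5859 0.1553] 0.0224
tin 208 mean [0.6531 0.0816] z 0.096 rect [0.6528 0.0828] [0.055  0.0531] 1.0 circ [0.6535 0.0812] 0.0288
mug 163 mean [0.5176 0.4018] z 0.096 rect [0.5224 0.3978] [0.0743 0.1019] 2.0 circ [0.5137 0.3973] 0.0551
cup 94 mean [ 0.645  -0.1937] z 0.0455 rect [ 0.6466 -0.1897] [0.0568 0.0734] 6.8 circ [ 0.6405 -0.1912] 0.0413
tab 64 mean [0.4041 0.0293] z 0.009 rect [0.404  0.0248] [0.0446 0.0346] 64.7 circ [0.4006 0.0262] 0.0227
```

View pics/c.png

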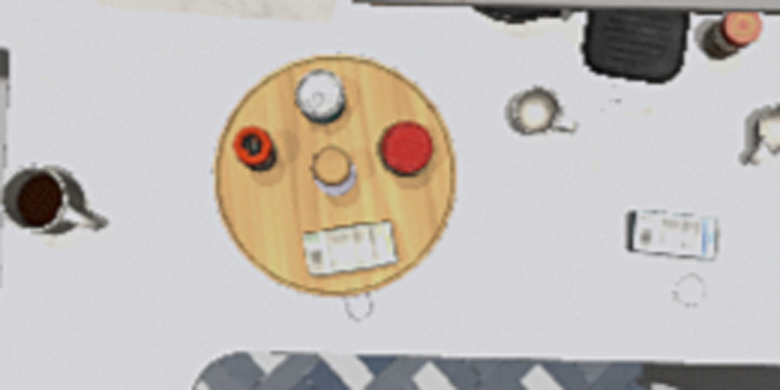

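Top crop: pile carton on the tray near the tab (350,248), tab tip below the rim at (360,305), honey lid at (407,148), loose carton at (673,233), all clear to grip.

The manual's scale: turns go in shares of 180 degrees. Converting my numbers, 50 degrees is 0.2778.

```bash
cat > go.py <<'E'
# tool-axis shift for a target x y z yaw(of tool y, deg)
import sys; from h import *; from scipy.spatial.transform import Rotation as Ro
x,y,z,w=map(float,sys.argv[1:5]); s=r.sense(); R=np.array(s["ee_rot"]); a=np.radians(w)
Y=np.array([np.cos(a),np.sin(a),0]);Z=np.array([0,0,-1.]); T=np.c_[np.cross(Y,Z),Y,Z]
print("shift",(R.T@(np.array([x,y,z])-s["tcp_pos"])).round(4),"rot",Ro.from_matrix(R.T@T).as_rotvec(degrees=True).round(2),
 "at",np.round(s["tcp_pos"],4),"q",np.round(s["joints"],1),"F",np.round(s["wrist_force"],1),"w",round(s["gripper_width"],3),"t",s["time_s"])
E
```

drive_effector:
  segments: [1, 0.306, 0.209, -0.05, 0, 0, 0.2778, 1, 0.306, 0.209, -0.05, 0, 0, 0.2778, 1, 0.306, 0.209, -0.05, 0, 0, 0.2778, 1, 0.306, 0.209, -0.05, 0, 0, 0.2778, 1, 0.306, 0.209, -0.05, 0, 0, 0.2778, 1, 0.306, 0.209, -0.05, 0, 0, 0.2778, 1, 0.306, 0.209, -0.05, 0, 0, 0.2778, 1, 0.306, 0.209, -0.05, 0, 0, 0.2778]

```text
time_s: 0.9
tcp_pos: [0.422, 0.2966, 0.273]
ee_rot: [[0.368, -0.93, 0.0], [-0.93, -0.368, -0.0], [0.0, -0.0, -1.0]]
wrist_force: [0.7, 0.5, -0.3]
gripper_width: 1.0
gripper_force: 0.0
```

```bash
python3 go.py 0.44 -0.05 0.30 175.8
```

```text
shift [ 0.3289  0.111  -0.027 ] rot [-1.000e-02 -0.000e+00  2.582e+01] at [0.422  0.2966 0.273 ] q [ 53.2   9.4  -9.8   0.  -70.8 -31.5] F [ 0.7  0.5 -0.3] w 1.0 t 0.9
```

In the tool's units: 26 degrees is 0.1444.

drive_effector:
  segments: [1, 0.33, 0.11, -0.03, 0, 0, 0.1444, 1, 0.33, 0.11, -0.03, 0, 0, 0.1444, 1, 0.33, 0.11, -0.03, 0, 0, 0.1444, 1, 0.33, 0.11, -0.03, 0, 0, 0.1444, 1, 0.33, 0.11, -0.03, 0, 0, 0.1444, 1, 0.33, 0.11, -0.03, 0, 0, 0.1444, 1, 0.33, 0.11, -0.03, 0, 0, 0.1444, 1, 0.33, 0.11, -0.03, 0, 0, 0.1444]
  lines: "1,2"

```text
time_s: 1.7
tcp_pos: [0.4405, -0.0523, 0.3028]
```

```bash
python3 - <<'E'
from h import *
c=cap("wrist");save(c,"w1.png");np.savez("/tmp/w1.npz",P=cloud(c),rgb=c["pixels"]);print(c["world_from_camera"])
E
python3 go.py 0.5005 -0.351 0.2 175.8
```

```text
[[-9.96713571e-01 -7.76955020e-02 -2.29230449e-02  4.34574762e-01]
 [ 8.10062835e-02 -9.56661917e-01 -2.79706917e-01 -1.30228446e-01]
 [-1.97634774e-04 -2.80644591e-01  9.59811739e-01  4.64987565e-01]
 [ 0.00000000e+00  0.00000000e+00  0.00000000e+00  1.00000000e+00]]
shift [ 0.295  -0.0837  0.1024] rot [ 0.02  0.   -0.35] at [ 0.4405 -0.0503  0.3024] q [ 14.6   0.8 -15.2  -0.  -74.  -19.2] F [ 0.1 -1.  -0.1] w 1.0 t 1.75
```

View pics/w1.png

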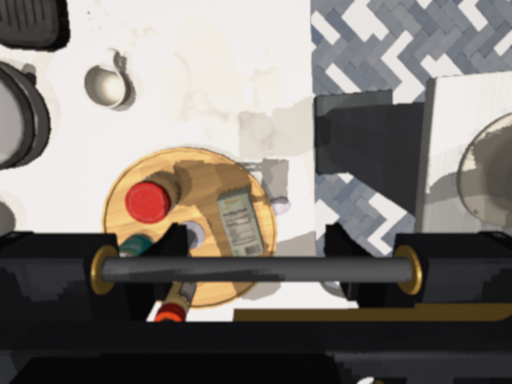

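Wrist view: pile carton at (240,222), honey lid at (150,201), tab tip at (280,205) just outside the rim. I'll measure the pile and tab from it, and move on to the loose carton.

```bash
python3 - <<'E'
from h import *
d=np.load("/tmp/w1.npz");P=d["P"];v,u=np.mgrid[:384,:512]
def rep(n,m):
    q=P[m][:, :2].astype(np.float32); b=cv2.minAreaRect(q)
    print(n,len(q),"mean",q.mean(0).round(4),"z",np.median(P[m][:,2]).round(4),"rect",np.round(b[0],4),np.round(b[1],4),round(b[2],1))
ok=v<255
rep("pile",(np.hypot(u-240,v-222)<45)&ok&(P[...,2]>.06)&(P[...,2]<.08))
rep("honey",(np.hypot(u-150,v-201)<30)&(P[...,2]>.105)&(P[...,2]<.12))
m=(u>255)&(u<305)&(v>180)&(v<232)&(np.hypot(P[...,0]-.5635,P[...,1]-.063)>.157)&(np.hypot(P[...,0]-.5635,P[...,1]-.063)<.19)
print(np.round(P[205,270:300:3],4).tolist())
for z0 in(.005,.0065):rep("tab",m&(P[...,2]>z0)&(P[...,2]<.014))
E
```

```text
pile 2000 mean [0.472  0.0346] z 0.066 rect [0.4724 0.0388] [0.0514 0.1071] 10.0
honey 1523 mean [ 0.5894 -0.0259] z 0.1108 rect [ 0.5899 -0.025 ] [0.0584 0.0582] 80.2
[[0.4229, 0.0173, 0.0335], [0.4171, 0.0258, 0.01], [0.412, 0.026, 0.0107], [0.4068, 0.0266, 0.01], [0.4016, 0.0273, 0.0092], [0.3966, 0.0268, 0.0118], [0.3913, 0.0277, 0.0104], [0.3851, 0.0316, 0.0006], [0.3797, 0.0323, -0.0004], [0.3746, 0.0323, 0.001]]
tab 187 mean [0.4008 0.0268] z 0.01 rect [0.3995 0.0278] [0.0223 0.0295] 11.7
tab 186 mean [0.4008 0.0269] z 0.01 rect [0.3995 0.0278] [0.0223 0.0295] 11.7
```

drive_effector:
  segments: [1, 0.295, -0.084, 0.1, 0, 0, 0, 1, 0.295, -0.084, 0.1, 0, 0, 0, 1, 0.295, -0.084, 0.1, 0, 0, 0, 1, 0.295, -0.084, 0.1, 0, 0, 0, 1, 0.295, -0.084, 0.1, 0, 0, 0, 1, 0.295, -0.084, 0.1, 0, 0, 0, 1, 0.295, -0.084, 0.1, 0, 0, 0, 1, 0.295, -0.084, 0.1, 0, 0, 0]
  lines: "1,2"

```text
time_s: 2.55
tcp_pos: [0.5031, -0.3489, 0.1993]
```

```bash
python3 - <<'E'
from h import *
c=cap("wrist");save(c,"w2.png");P=cloud(c);np.savez("/tmp/w2.npz",P=P,rgb=c["pixels"])
m=(P[...,2]>.033)&(P[...,2]<.045)&(np.hypot(P[...,0]-.5,P[...,1]+.351)<.08)
q=P[m][:,:2].astype(np.float32);print(len(q),cv2.minAreaRect(q),np.median(P[m][:,2]))
E
python3 go.py 0.5005 -0.351 0.012 175.8
```

```text
3359 ((0.4998195469379425, -0.35450443625450134), (0.10037583112716675, 0.0498441681265831), 85.4273681640625) 0.03779708147625643
shift [0.0037 0.0018 0.1885] rot [ 0.19  0.08 -0.05] at [ 0.5032 -0.3477  0.2005] q [-19.5  21.7  -3.3  -0.  -65.2  15.3] F [-0.9  0.5 -0.1] w 0.997 t 2.6
```

In the tool's units: 0.4 degrees is 0.0022.

drive_effector:
  segments: [1, 0.0055, 0.003, 0.05, 0, 0, 0.0022, 1, 0.0055, 0.003, 0.1, 0, 0, 0.0022, 1, 0.0055, 0.003, 0.14, 0, 0, 0.0022, 1, 0.0055, 0.003, 0.17, 0, 0, 0.0022, 1, 0.0055, 0.003, 0.1885, 0, 0, 0.0022, 1, 0.0055, 0.003, 0.1885, 0, 0, 0.0022]

```text
time_s: 3.2
tcp_pos: [0.4985, -0.3506, 0.0118]
ee_rot: [[-0.078, -0.997, -0.005], [-0.997, 0.078, 0.003], [-0.002, 0.006, -1.0]]
wrist_force: [-0.4, 0.3, -0.5]
gripper_width: 1.0
gripper_force: 0.0
```

drive_effector:
  segments: [0.3, 0, 0, 0, 0, 0, 0, 0.3, 0, 0, 0, 0, 0, 0, 0.3, 0, 0, 0, 0, 0, 0, 0.3, 0, 0, 0, 0, 0, 0, 0.3, 0, 0, 0, 0, 0, 0, 0.3, 0, 0, 0, 0, 0, 0, 0.3, 0, 0, 0, 0, 0, 0]

```text
time_s: 3.9
tcp_pos: [0.4998, -0.3535, 0.0146]
ee_rot: [[-0.08, -0.997, 0.0], [-0.997, 0.08, -0.0], [0.0, -0.0, -1.0]]
wrist_force: [-1.4, 1.1, 2.9]
gripper_width: 0.584
gripper_force: 30.0
```

drive_effector:
  segments: [0.3, 0, 0, -0.03, 0, 0, 0, 0.3, 0, 0, -0.07, 0, 0, 0, 0.3, 0, 0, -0.11, 0, 0, 0, 0.3, 0, 0, -0.15, 0, 0, 0, 0.3, 0, 0, -0.19, 0, 0, 0, 0.3, 0, 0, -0.19, 0, 0, 0]

```text
time_s: 4.5
tcp_pos: [0.5027, -0.3552, 0.2109]
ee_rot: [[-0.08, -0.997, 0.012], [-0.997, 0.08, -0.007], [0.006, -0.012, -1.0]]
wrist_force: [0.3, -0.4, -0.2]
gripper_width: 0.584
gripper_force: 30.0
```

```bash
python3 go.py 0.4727 0.040 0.20 189.9
```

```text
shift [-0.3917  0.0615  0.0079] rot [ -0.65  -0.41 -14.46] at [ 0.5027 -0.3552  0.2109] q [-20.1  21.2  -2.6   0.1 -65.4  15.5] F [ 0.3 -0.4 -0.2] w 0.584 t 4.5
```

In the tool's units: -14.5 degrees is -0.0806.

drive_effector:
  segments: [0.3, -0.03, 0.004, 0, 0, 0, -0.0111, 0.3, -0.08, 0.012, 0, 0, 0, -0.0222, 0.3, -0.13, 0.02, 0, 0, 0, -0.0333, 0.3, -0.18, 0.027, 0, 0, 0, -0.0444, 0.3, -0.23, 0.034, 0, 0, 0, -0.0556, 0.3, -0.28, 0.042, 0, 0, 0, -0.0667, 0.3, -0.33, 0.05, 0, 0, 0, -0.0806, 0.3, -0.37, 0.055, 0, 0, 0, -0.0806]
  lines: "1,2"

```text
time_s: 5.3
tcp_pos: [0.4734, 0.0219, 0.2032]
```

drive_effector:
  segments: [0.3, 0, 0, 0, 0, 0, 0, 0.3, 0, 0, 0, 0, 0, 0, 0.3, 0, 0, 0, 0, 0, 0]

```text
time_s: 5.6
tcp_pos: [0.4742, 0.0192, 0.2034]
ee_rot: [[0.171, -0.985, -0.001], [-0.985, -0.171, -0.0], [0.0, 0.001, -1.0]]
wrist_force: [-0.1, -1.0, -1.2]
gripper_width: 0.585
gripper_force: 30.0
```

```bash
python3 - <<'E'
from h import *
c=cap("wrist");save(c,"w3.png");P=cloud(c);np.savez("/tmp/w3.npz",P=P,rgb=c["pixels"])
for n,a,b,cy in(("pile",.06,.072,(.4727,.04)),("held",.21,.23,(.474,.02))):
    m=(P[...,2]>a)&(P[...,2]<b)&(np.hypot(P[...,0]-cy[0],P[...,1]-cy[1])<.08);print(n,m.sum(),cv2.minAreaRect(P[m][:,:2].astype(np.float32)) if m.any() else 0)
E
python3 go.py 0.4727 0.040 0.12 189.9
```

```text
pile 155 ((0.48071417212486267, -0.01135257352143526), (0.04901091009378433, 0.003910763189196587), 12.365309715270996)
held 11294 ((0.4758288860321045, 0.010512761771678925), (0.06961527466773987, 0.08570058643817902), 11.39762020111084)
shift [-0.0211 -0.0021  0.0835] rot [ 0.06 -0.01 -0.1 ] at [0.4744 0.0189 0.2035] q [ 21.9   8.3 -21.5  -0.  -60.3 -12.1] F [ 0.3  0.3 -1.3] w 0.586 t 5.65
```

View pics/w3.png

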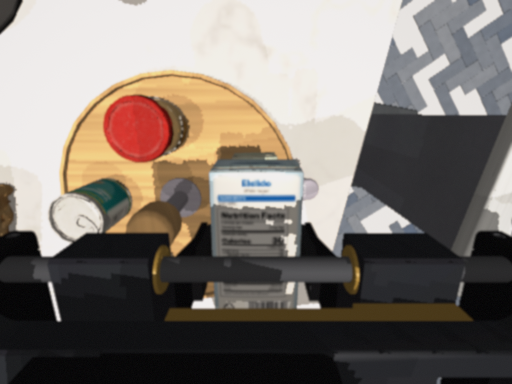

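Wrist view: the carton is held straight in the fingers (255,225), with the pile's end just peeking out beyond it at (255,160). I'll compare the two ends along the long axis, from the same camera.

```bash
python3 - <<'E'
from h import *
P=np.load("/tmp/w3.npz")["P"];a=np.radians(99.9);L=np.array([np.cos(a),np.sin(a)]);W=np.array([np.sin(a),-np.cos(a)])
t=np.array([.4744,.0189])
v,u=np.mgrid[:384,:512]
for n,z0,z1 in(("held",.222,.235),("pile",.06,.072)):
    m=(P[...,2]>z0)&(P[...,2]<z1)&(v<232)&(np.hypot(P[...,0]-.474,P[...,1]-.02)<.09)
    q=P[m][:,:2]-t; l=q@L; w=q@W
    s=l<np.percentile(l,1)+.012
    print(n,m.sum(),np.median(P[m][:,2]),"l",np.percentile(l,[.5,2,99]).round(4),"w",np.percentile(w[s],[1,99]).round(4))
E
```

```text
held 5930 0.22627729775219646 l [-0.051  -0.0507 -0.0161] w [-0.0239  0.0237]
pile 178 0.0642936139159957 l [-0.0336 -0.0332  0.027 ] w [-0.023   0.0247]
```

drive_effector:
  segments: [0.3, -0.0205, -0.0015, 0.02, 0, 0, 0, 0.3, -0.0205, -0.0015, 0.05, 0, 0, 0, 0.3, -0.0205, -0.0015, 0.08, 0, 0, 0, 0.3, -0.0205, -0.0015, 0.1, 0, 0, 0, 0.3, -0.0205, -0.0015, 0.11, 0, 0, 0, 0.3, -0.0205, -0.0015, 0.115, 0, 0, 0, 0.3, -0.0205, -0.0015, 0.117, 0, 0, 0, 0.3, -0.0205, -0.0015, 0.117, 0, 0, 0]

```text
time_s: 6.45
tcp_pos: [0.4732, 0.0402, 0.0876]
ee_rot: [[0.171, -0.985, 0.001], [-0.985, -0.171, 0.0], [-0.0, -0.001, -1.0]]
wrist_force: [0.7, 0.3, -0.5]
gripper_width: 0.582
gripper_force: 30.0
```

```bash
python3 go.py 0.4727 0.040 0.083 189.9
```

```text
shift [0.0001 0.0006 0.0046] rot [-0.08  0.01 -0.03] at [0.4732 0.0402 0.0876] q [ 24.5  16.4 -30.6   0.  -42.9 -14.7] F [ 0.7  0.3 -0.5] w 0.582 t 6.45
```

drive_effector:
  segments: [0.3, 0, 0.0005, 0.002, 0, 0, 0, 0.3, 0, 0.0005, 0.004, 0, 0, 0, 0.3, 0, 0.0005, 0.005, 0, 0, 0, 0.3, 0, 0.0005, 0.005, 0, 0, 0]

```text
time_s: 6.85
tcp_pos: [0.4721, 0.0403, 0.0821]
ee_rot: [[0.172, -0.985, 0.0], [-0.985, -0.172, 0.0], [-0.0, -0.0, -1.0]]
wrist_force: [-0.1, 0.9, -0.8]
gripper_width: 0.583
gripper_force: 30.0
```

drive_effector:
  segments: [0.3, 0, 0, 0.001, 0, 0, 0, 0.3, 0, 0, 0.0015, 0, 0, 0, 0.3, 0, 0, 0.0015, 0, 0, 0]

```text
time_s: 7.15
tcp_pos: [0.4723, 0.0402, 0.0818]
ee_rot: [[0.173, -0.985, 0.0], [-0.985, -0.173, -0.0], [0.001, -0.0, -1.0]]
wrist_force: [-2.6, 0.8, 7.7]
gripper_width: 0.584
gripper_force: 30.0
```

Contact (about 8 N). Release, but only partway since the knob is close, then go straight up.

drive_effector:
  segments: [0.75, 0, 0, 0, 0, 0, 0, 0.75, 0, 0, 0, 0, 0, 0, 0.75, 0, 0, 0, 0, 0, 0, 0.75, 0, 0, 0, 0, 0, 0, 0.75, 0, 0, -0.01, 0, 0, 0, 0.75, 0, 0, -0.05, 0, 0, 0, 0.75, 0, 0, -0.1, 0, 0, 0, 0.75, 0, 0, -0.14, 0, 0, 0]

```text
time_s: 7.95
tcp_pos: [0.4725, 0.0402, 0.2239]
ee_rot: [[0.172, -0.985, 0.003], [-0.985, -0.172, 0.0], [0.0, -0.003, -1.0]]
wrist_force: [1.1, 0.3, 0.2]
gripper_width: 0.747
gripper_force: 0.0
```

```bash
python3 - <<'E'
from h import *
c=cap("wrist");save(c,"w4.png");P=cloud(c)
c=cap("top");Q=cloud(c)
for n,P in(("w",P),("top",Q)):
  for k,z0,z1 in(("upper",.1,.112),("pile",.05,.07)):
    m=(P[...,2]>z0)&(P[...,2]<z1)&(np.hypot(P[...,0]-.4725,P[...,1]-.04)<.07);print(n,k,m.sum(),cv2.minAreaRect(P[m][:,:2].astype(np.float32)) if m.any() else 0)
for k,z0,z1,cy,R in(("knob",.135,.15,(.5635,.063),.035),("honey",.105,.118,(.59,-.024),.04)):
  for n,P in(("w",cloud(cap("wrist"))),("top",Q)):
    m=(P[...,2]>z0)&(P[...,2]<z1)&(np.hypot(P[...,0]-cy[0],P[...,1]-cy[1])<R);print(n,k,m.sum(),P[m][:,:2].mean(0),cv2.minAreaRect(P[m][:,:2].astype(np.float32)) if m.any() else 0)
E
python3 go.py 0.563 0.0625 0.22 150
```

```text
w upper 4294 ((0.47271832823753357, 0.03979044780135155), (0.04972611367702484, 0.10180853307247162), 9.87645149230957)
w pile 219 ((0.481277197599411, -0.01150487270206213), (0.04943675547838211, 0.005337834823876619), 9.943384170532227)
top upper 11 ((0.463194876909256, -0.007674697786569595), (0.00928171630948782, 0.018642839044332504), 64.71943664550781)
top pile 5 ((0.4679255485534668, -0.013491475954651833), (0.02147788740694523, 0.003606850281357765), 1.1002782583236694)
w knob 1479 [0.5624704 0.0592327] ((0.5633851289749146, 0.06057721748948097), (0.04190390557050705, 0.04234515130519867), 72.10294342041016)
top knob 0 [nan nan] 0
w honey 3302 [ 0.589865   -0.02531576] ((0.5904954671859741, -0.02457863837480545), (0.05926845967769623, 0.05851266533136368), 11.213077545166016)
top honey 226 [ 0.59047085 -0.0224282 ] ((0.590040922164917, -0.02199394255876541), (0.05687469616532326, 0.05717092007398605), 45.895957946777344)
shift [-0.0062 -0.0932  0.0021] rot [-0.13  0.12 39.87] at [0.4722 0.0404 0.2219] q [ 24.6   7.1 -20.1  -0.  -62.6 -14.7] F [-0.4  1.  -0.2] w 0.748 t 8.15<stdin>:9: RuntimeWarning: Mean of empty slice.
  ret = um.true_divide(
```

View pics/w4.png

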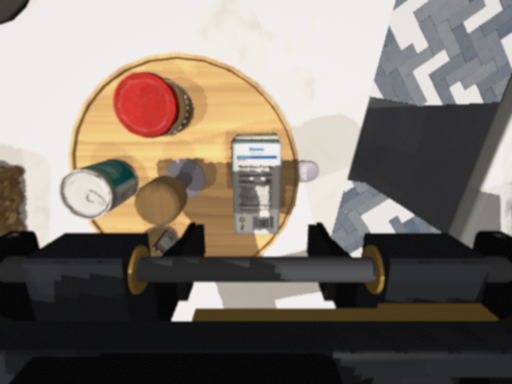

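Wrist view: the upper carton lies squarely on the pile at (257,185), and the jars and tin are standing. Next is the knob at (160,200).

In the tool's units: 40 degrees is 0.2222.

drive_effector:
  segments: [0.7, -0.0055, -0.03, 0, 0, 0, 0.0444, 0.7, -0.0055, -0.06, 0, 0, 0, 0.0889, 0.7, -0.0055, -0.0935, 0, 0, 0, 0.1333, 0.7, -0.0055, -0.0935, 0, 0, 0, 0.1778, 0.7, -0.0055, -0.0935, 0, 0, 0, 0.2222, 0.7, -0.0055, -0.0935, 0, 0, 0, 0.2222, 0.7, -0.0055, -0.0935, 0, 0, 0, 0.2222]
  lines: "1,2"

```text
time_s: 8.85
tcp_pos: [0.5626, 0.0615, 0.2193]
```

```bash
python3 go.py 0.5633 0.0618 0.103 150
```

```text
shift [-0.0008 -0.0007  0.1163] rot [ 0.1  -0.12  0.06] at [0.5626 0.0615 0.2193] q [ 22.6  16.5  -8.2  -0.  -65.4 -52.6] F [-0.1 -0.6 -0.4] w 0.7 t 8.85
```

drive_effector:
  segments: [0.7, -0.0004, -0.0005, 0.03, 0, 0, 0, 0.7, -0.0004, -0.0005, 0.06, 0, 0, 0, 0.7, -0.0004, -0.0005, 0.09, 0, 0, 0, 0.7, -0.0004, -0.0005, 0.105, 0, 0, 0, 0.7, -0.0004, -0.0005, 0.116, 0, 0, 0, 0.7, -0.0004, -0.0005, 0.116, 0, 0, 0]

```text
time_s: 9.45
tcp_pos: [0.5628, 0.0615, 0.103]
ee_rot: [[-0.501, -0.866, -0.003], [-0.866, 0.501, -0.001], [0.003, 0.002, -1.0]]
wrist_force: [-0.4, -0.1, -0.3]
gripper_width: 0.702
gripper_force: 0.0
```

drive_effector:
  segments: [0.3, 0, 0, 0, 0, 0, 0, 0.3, 0, 0, 0, 0, 0, 0, 0.3, 0, 0, 0, 0, 0, 0, 0.3, 0, 0, 0, 0, 0, 0, 0.3, 0, 0, 0, 0, 0, 0, 0.3, 0, 0, 0, 0, 0, 0]

```text
time_s: 10.05
tcp_pos: [0.5637, 0.0624, 0.1055]
ee_rot: [[-0.501, -0.865, 0.0], [-0.865, 0.501, 0.001], [-0.001, 0.0, -1.0]]
wrist_force: [-3.4, 3.6, 6.1]
gripper_width: 0.487
gripper_force: 30.0
```

```bash
python3 - <<'E'
from h import *
for n in("wrist","top"):
    c=cap(n);P=cloud(c)
    for k,z0,z1,cy,R in(("honey",.105,.118,(.59,-.024),.04),("upper",.1,.112,(.4727,.04),.07)):
        m=(P[...,2]>z0)&(P[...,2]<z1)&(np.hypot(P[...,0]-cy[0],P[...,1]-cy[1])<R);print(n,k,m.sum(),cv2.minAreaRect(P[m][:,:2].astype(np.float32)) if m.any() else 0)
E
```

```text
wrist honey 9096 ((0.5909305810928345, -0.02454095333814621), (0.05873974412679672, 0.05949278920888901), 80.22418212890625)
wrist upper 15327 ((0.4941083788871765, 0.0429370254278183), (0.09379112720489502, 0.10136808454990387), 9.645909309387207)
top honey 230 ((0.5917326211929321, -0.02218695543706417), (0.05637476593255997, 0.055701155215501785), 1.1944693326950073)
top upper 363 ((0.4729934334754944, 0.04137687012553215), (0.049994468688964844, 0.10042770951986313), 9.233038902282715)
```

In the tool's units: 30 degrees is 0.1667.

drive_effector:
  segments: [0.3, 0, 0, 0, 0, 0, 0.0111, 0.3, 0, 0, 0, 0, 0, 0.0333, 0.3, 0, 0, 0, 0, 0, 0.0556, 0.3, 0, 0, 0, 0, 0, 0.0833, 0.3, 0, 0, 0, 0, 0, 0.1111, 0.3, 0, 0, 0, 0, 0, 0.1389, 0.3, 0, 0, 0, 0, 0, 0.1556, 0.3, 0, 0, 0, 0, 0, 0.1667]

```text
time_s: 10.95
tcp_pos: [0.5638, 0.0624, 0.1056]
ee_rot: [[-0.868, -0.497, 0.001], [-0.497, 0.868, 0.001], [-0.001, 0.0, -1.0]]
wrist_force: [-4.2, 2.3, 5.5]
gripper_width: 0.497
gripper_force: 30.0
```

```bash
python3 go.py 0.5635 0.062 0.105 150
python3 - <<'E'
from h import *
c=cap("top");P=cloud(c);m=(P[...,2]>.1)&(P[...,2]<.12)&(c["pixels"][...,0]>120)&(c["pixels"][...,1]<70)&(np.hypot(P[...,0]-.5635,P[...,1]-.062)<.14)
q=P[m][:,:2].astype(np.float32);print(len(q),cv2.minAreaRect(q));c=np.array(cv2.minAreaRect(q)[0])-[.5635,.062];print(np.degrees(np.arctan2(c[1],c[0])))
E
```

```text
shift [ 0.0005 -0.0002  0.0006] rot [ 1.000e-02  6.000e-02 -3.017e+01] at [0.5638 0.0624 0.1056] q [ 22.7  22.8 -16.8  -0.  -50.3 -82.8] F [-4.2  2.3  5.5] w 0.497 t 10.95
205 ((0.5429389476776123, -0.024869078770279884), (0.05589203163981438, 0.052030887454748154), 1.3306735754013062)
-103.31628517373123
```

Turning works with no slip: the jar is at -103°, as expected after 30°. Continuing.

In the tool's units: 35 degrees is 0.1944.

drive_effector:
  segments: [0.3, 0, 0, 0, 0, 0, 0.0111, 0.3, 0, 0, 0, 0, 0, 0.0333, 0.3, 0, 0, 0, 0, 0, 0.0611, 0.3, 0, 0, 0, 0, 0, 0.0889, 0.3, 0, 0, 0, 0, 0, 0.1167, 0.3, 0, 0, 0, 0, 0, 0.1444, 0.3, 0, 0, 0, 0, 0, 0.1722, 0.3, 0, 0, 0, 0, 0, 0.1944]
  lines: "1,2"

```text
time_s: 11.8
tcp_pos: [0.5639, 0.0622, 0.1056]
```

drive_effector:
  segments: [0.3, 0, 0, 0, 0, 0, 0.0278, 0.3, 0, 0, 0, 0, 0, 0.0556, 0.3, 0, 0, 0, 0, 0, 0.0833, 0.3, 0, 0, 0, 0, 0, 0.1111, 0.3, 0, 0, 0, 0, 0, 0.1333, 0.3, 0, 0, 0, 0, 0, 0.15, 0.3, 0, 0, 0, 0, 0, 0.1611, 0.3, 0, 0, 0, 0, 0, 0.1667]

```text
time_s: 12.6
tcp_pos: [0.5639, 0.0621, 0.1056]
ee_rot: [[-0.818, 0.575, 0.001], [0.575, 0.818, 0.0], [-0.0, 0.001, -1.0]]
wrist_force: [-5.4, 2.1, 4.3]
gripper_width: 0.498
gripper_force: 30.0
```

```bash
python3 go.py 0.5635 0.062 0.105 54
python3 - <<'E'
from h import *
for n in("top","wrist"):
    c=cap(n);P=cloud(c);save(c,n+"9.png");R=np.hypot(P[...,0]-.5635,P[...,1]-.062)
    m=(P[...,2]>.1)&(P[...,2]<.12)&(c["pixels"][...,0]>110)&(c["pixels"][...,1]<70)&(R<.14)
    q=P[m][:,:2].astype(np.float32);b=cv2.minAreaRect(q);print(n,len(q),b);k=np.array(b[0])-[.5635,.062];print(np.degrees(np.arctan2(k[1],k[0])),np.hypot(*k))
    m=(P[...,2]>.005)&(P[...,2]<.015)&(R>.16)&(R<.19)&(P[...,0]<.45);q=P[m][:,:2]
    if len(q): k=q.mean(0)-[.5635,.062];print("tab",len(q),q.mean(0),np.degrees(np.arctan2(k[1],k[0])))
E
```

```text
shift [ 0.0002 -0.0003  0.0006] rot [0.05 0.02 0.87] at [0.5639 0.0621 0.1056] q [  22.6   22.8  -16.8   -0.   -50.3 -147.8] F [-5.4  2.1  4.3] w 0.498 t 12.6
top 221 ((0.5436861515045166, 0.021180350333452225), (0.05440596118569374, 0.19827739894390106), 72.8836441040039)
-115.89192553125997 0.045374358299613046
tab 85 [0.40482493 0.04868626] -175.2037924706517
wrist 7961 ((0.4757983982563019, 0.04241684079170227), (0.05754231661558151, 0.05797293409705162), 67.23876953125)
-167.41273823414454 0.08986139923786948
tab 678 [0.39904647 0.02793186] -168.29617369168167
```

View pics/wrist9.png

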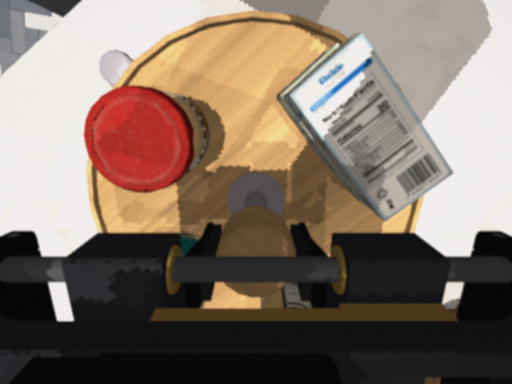

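View pics/top9.png

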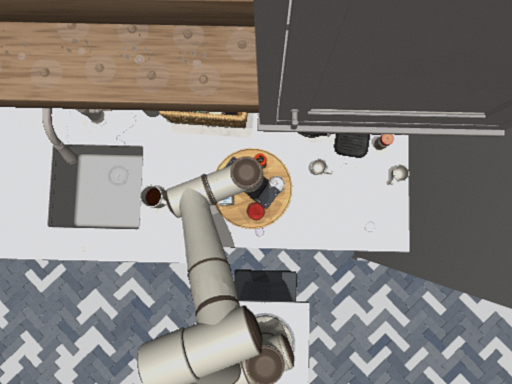

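Wrist view: honey jar (140,137) stands right behind the tab (115,68), 0.9° apart, and the stack at (365,125) looks square. Top view: the jars and tin stand, and the mug (153,197) and cup (319,168) haven't moved. I'll let it settle, then do one last check of the stack.

In the tool's units: 0.5 degrees is 0.0028.

drive_effector:
  segments: [0.3, 0, 0, 0, 0, 0, 0.0028, 0.3, 0, 0, 0, 0, 0, 0.0028, 0.3, 0, 0, 0, 0, 0, 0.0028, 0.3, 0, 0, 0, 0, 0, 0.0028]

```text
time_s: 13.1
tcp_pos: [0.5638, 0.0621, 0.1056]
ee_rot: [[-0.813, 0.582, 0.001], [0.582, 0.813, 0.001], [-0.0, 0.001, -1.0]]
wrist_force: [-4.7, 1.9, 4.9]
gripper_width: 0.496
gripper_force: 30.0
```

```bash
python3 - <<'E'
from h import *
c=cap("wrist");P=cloud(c);R=np.hypot(P[...,0]-.5635,P[...,1]-.062);v,u=np.mgrid[:384,:512]
b=(u>275)&(u<460)&(v<225)&(R<.15)
for n,z0,z1 in(("upper",.1,.112),("pile side",.03,.064)):
    m=b&(P[...,2]>z0)&(P[...,2]<z1);q=P[m][:,:2].astype(np.float32);k=cv2.minAreaRect(q);print(n,len(q),k)
    a=np.radians(189.9-95.5);W=np.array([np.cos(a),np.sin(a)]);L=np.array([-W[1],W[0]]);d=q-[.5635,.062]
    print(np.percentile(d@W,[1,99]).round(4),np.percentile(d@L,[1,99]).round(4))
E
```

```text
upper 15317 ((0.552651047706604, 0.13008925318717957), (0.10162777453660965, 0.09809494018554688), 3.9532618522644043)
[0.0679 0.1165] [-0.0433  0.0541]
pile side 1682 ((0.560748279094696, 0.1648540496826172), (0.13242822885513306, 0.1713118553161621), 55.10846710205078)
[0.0108 0.1359] [-0.1082  0.1002]
```

```bash
python3 -c "
from station import r, viewer, finish_job
print(finish_job())"
```

```text
the job is handed in; nothing more can be done
None
```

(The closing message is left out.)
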